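# Lock the chopping board with the hex key

### The arm

A 7-joint arm with a two-finger parallel gripper is mounted at the origin on a cart in front of the work surface, level with it; the furniture and walls round the work are solid. World frame = base frame: x ahead of the robot, y to its left, z up, the work surface at z = 0. Lengths are in m, angles in degrees, forces in N, time in s.
With the tool pointing down it reaches from about 0.425 to 0.875 m from the base axis. Payload 4.7 kg.
Tool frame: the origin (TCP) lies between the finger pads; the fingertips stand 17 mm ahead of it and the grasp point (between the pads) lies 2 mm behind it; z points along the fingers, y is the line along which they close (so a half turn about z gives the same grasp; the last joint's range is limited). The gripper opens to 87 mm and grips with 3 to 60 N. Pads are 19 mm wide; open, the fingers measure 117 mm over their backs; the gripper's body (75 mm by 190 mm) begins 51 mm behind the grasp point.
Start: joints at [76.095, 18.392, -4.016, 83.108, 1.295, 78.541, -3.26], TCP at [0.165, -0.629, 0.24] pointing down, gripper open.
Joint ranges: [-163.93, 163.93], [-17.29, 119.83], [-79.2, 71.16], [3.27, 140.29], [-89.18, 269.18], [5.43, 117.66], [-154.24, 154.24]. Speed limits (degrees/s): [147.25, 147.25, 180, 180, 180, 180, 180].

### API

Orientations are given as [roll, pitch, yaw] about the fixed x, y, z axes, in that order (R = Rz(yaw) Ry(pitch) Rx(roll)).
In Python, from cell import env, cams gives the robot as it stands.
- The arm moves only by the shell command python3 -m pendant 'ROWS' [FORCE]. ROWS is JSON, a list of rows, each an object of numbers: "tx", "ty", "tz": the shift along the tool's x, y, z each as a share of 0.05 m, from -1 to 1; "spin": the turn about the tool's z as a share of 4 degrees, from -1 to 1; "claw": the closure, from 0 (fully open) to 1 (shut). A call has 1 to 10 rows; each row shifts and turns the commanded pose from where the row before left it, along the tool's axes as they then stand; what a row does not reach is not made up. A row lasts 1/8 s, in which the tool goes at most 62.5 mm and 10.7 degrees, less where a joint would pass 70% of its speed; a pose out of reach is approached as far as the arm can. A call with a number of a shift or a turn outside -1 to 1 is refused whole. A call with a gripper value outside its range is refused whole. The fingers move at their own pace and stop on an object; FORCE is the grip in N (left out, the last holds). Time passes only in rows, so rows that do not move let the fingers close. It gives the time, the measured TCP pose, the force, the opening and the grip force at its end, in the units of the state.
- env.get_obs(): the state, without advancing time (a new reading comes with each control period).
- cams.read_camera(name): name is "scene" or "top"; returns the picture (480x640x3 uint8, red, green, blue); there is no depth.
- cams.camera_info(name): a dict with "fx", "fy", "cx", "cy" (pixels), "rvec" (rotation vector, rad) and "tvec" (3), from world to camera coordinates, as OpenCV has them. Camera axes: x right, y down, z forward; pixel columns grow to the right and rows downward; lengths in m; the calibration is good to about 2 mm. A picture is of the moment at which its call begins. camera_info takes no time and is no camera call.
- env.sign_off(): hands the job in; it is judged then, once.
The state is a dict: "time_s": time; "qpos": joint angles; "joint_velocities": joint speeds; "effort": joint torques, N m; "tool_pos": TCP position; "tool_rot": TCP orientation; "force": force on the tool from outside, world axes, zero at the start; "wrist_torque": the same for the moment, N m; "grip_width": finger opening in m; "grasp_force": force on a finger pad.
Only numpy, scipy, OpenCV 4.12 (cv2) and the standard library are available. Lean on these libraries where they do the work, as an engineer would, in place of code of your own. Each camera call takes 0.05 s, during which the arm holds its last target. There are 200 camera calls.

### The job

Lock the chopping board in its clamping station: take the cross-handled hex key out of its wooden block, seat it fully home in the recessed socket of the round eccentric, feeling gently for the flats, and only then turn it clockwise until the eccentric has pushed the board firmly against the fence. Tighten it snug, not brutally, move the board with the eccentric alone, and leave the key standing upright, fully down in the socket, with the salt and pepper shakers undisturbed.

Things in the scene. Friction and masses are not known exactly. Their poses are not given: they have to be found in the camera images.
- key: Steel hex key with black cross handle, 160 g, 117 mm tall, upright in the holder. Origin at the centre of the tip face, z up the shank. Shank: hexagon 20 mm across flats, z = 0 to 85 mm. Handle: upright slab, z = 85 to 117 mm, 14 mm thick along the key's x, 64 mm wide along its y, centred on the shank; pinch it across the 14 mm from above.
- key_tip (a point): Centre of the key's tip face (the key's origin). The tip is chamfered to 19 mm across flats over the lowest 1 mm. With the flats nearly matching, the key may stick part of the way down the socket: then ease off, turn it a few degrees to and fro and press again.
- key_grip (a point): Middle of the handle, 103 mm above the tip.
- holder: Fixed wooden block 62 x 62 x 48 mm, origin at the centre of its underside; a round hole 25 mm wide and 40 mm deep in its top holds the key, whose tip stands 8 mm above the block's underside.
- clamp: Fixed wooden panel 160 mm (x) x 280 mm (y) x 12 mm on the worktop, origin at the centre of its underside. On it: at x = 0, y = -95 mm the eccentric, a steel hub 33 mm wide (z = 14 to 50 mm) with an off-centre disc 36 mm wide (z = 14 to 34 mm, centre 11 mm off the axis); the board in the middle; the fence at the +y end.
- socket_mouth (a point): Centre of the hub's top, on the eccentric's upright turning axis. Below it a round counterbore 25.4 mm wide, 5 mm deep, then the hexagon socket, 21.2 mm across flats, 23 mm deep. While the flats do not match, the key's tip rests 5 to 6 mm below the mouth. The socket's angle is not measured and differs each time; flats match every 60 degrees, with about 6 degrees of play either way.
- socket_floor (a point): Centre of the socket's floor, 28 mm below the mouth: where the tip is when fully home. The eccentric turns with light friction (up to 0.2 N m) and stays where left; feeling for the flats anticlockwise (from above) with 5 N cannot tighten it. Until it is home, do not press with more than about 12 N.
- fence: Fixed wooden bar 160 mm (x) x 18 mm (y) x 30 mm, origin at the centre of its underside; its face towards the board is 9 mm to the -y side of its origin and square to the panel's y axis.
- board: Loose wooden chopping board 130 (x) x 190 (y) x 22 mm, about 350 g, origin under its centre, flat on the panel 3 to 4.5 mm short of the fence. A clockwise turn of 0.4 to 1.5 rad after the flats bite pushes it to the fence; then the torque rises steeply, within 0.1 to 0.2 rad. At 0.5 to 0.7 N m on the key it is snug (3 N left on the fence is enough, over 50 N bruises it).
- salt_mill: Salt shaker, grey top, glass, 44 mm wide, 90 mm tall, origin at the centre of its underside; a bystander nearer the robot.
- pepper_mill: Pepper shaker, same shape as the other, origin at the centre of its underside; a bystander farther from the robot.
Mind the look-alikes: they are no part of the job. Leave any orange or turquoise look-alike of the key alone.

How it is judged (in metres and radians):
On the way, in this order (a step that is already met when the one before it is completed fails the run):
1. the key is fully home in the socket while the board is still where it was (distance between key_tip and socket_floor below 0.003 m and distance of board from where it was at the start of the episode below 0.002 m), for 0.2 s.
2. the board is pressed against the fence by the eccentric, key still home (contact force between board and fence above 3 N and distance between key_tip and socket_floor below 0.004 m), for 0.2 s.
At the end, for the whole second after the job is handed in: The board is clamped against the fence with more than 3 N, the key stands upright (within 7 degrees) with its tip within 4 mm of the socket's floor, and both are at rest (all of step 2 and angle between key's own z axis and vertical below 0.12 rad and linear speed of board below 0.01 m/s and linear speed of key below 0.02 m/s); the robot touches nothing.
It fails at once if the board is moved more than 2.5 mm while the key is not fully home (tip more than 5 mm from the socket's floor) (distance of board from where it was at the start of the episode above 0.0025 m and distance between key_tip and socket_floor above 0.005 m).
It fails at once if the key is pressed or wedged on the clamp with more than 30 N before it is home (tip more than 5 mm from the socket's floor) (contact force between key and clamp above 30 N and distance between key_tip and socket_floor above 0.005 m).
It fails at once if the board is squeezed against the fence with more than 50 N (contact force between board and fence above 50 N).
It fails at once if the robot pushes the board itself (more than 2 N) (contact force between any of the arm, the fingers, key and board above 2 N).
It fails at once if a shaker is knocked or moved more than 20 mm (distance of any of salt_mill, pepper_mill from where it was at the start of the episode above 0.02 m).
It also fails if it takes over 67 s, if anything falls off the work surface, if the arm or the gripper's body presses on something with over 40 N, if the wrist force passes 120 N, or if a joint passes its speed limit or range.

## Working session

There is one attempt and no reset: what is moved stays moved. The work goes in short steps, Python scripts to look and compute and a shell command to move; the robot and the scene stay as the last step left them, time stands still between calls to the robot, and variables do not carry over. Pictures are saved under pics/ and viewed, at most 10 in all, crops included, and the job is handed in when it is done.

```bash
ls; mkdir -p pics; python3 - <<'E'
from cell import env,cams
import cv2
for n in ("scene","top"):
    cv2.imwrite(f"pics/{n}0.png",cams.read_camera(n)[:,:,::-1]); print(n,cams.camera_info(n))
print(env.get_obs())
E
```

```text
pics
scene {'fx': 624.2190078359412, 'fy': 624.2190078359412, 'cx': 314.2340840364104, 'cy': 251.26539091192876, 'rvec': array([ 0.97131029, -2.5659325 ,  0.90394399]), 'tvec': array([0.32145771, 0.36797454, 1.1633404 ])}
top {'fx': 490.95155659598885, 'fy': 490.95155659598885, 'cx': 320.2496898214136, 'cy': 231.66306672106998, 'rvec': array([ 2.17118497, -2.23589125,  0.05534548]), 'tvec': array([-0.06353828,  0.50656292,  1.06078122])}
{'time_s': 0.1, 'qpos': array([76.09642358, 18.43626856, -4.01596641, 83.16681654,  1.29366296,
       78.54058215, -3.25973375]), 'joint_velocities': array([ 0.02944069, -0.05632322, -0.06797671, -0.11564733, -0.07681816,
        0.047434  , -0.0805138 ]), 'effort': array([-6.76635750e-05, -4.92572558e+01, -4.05791877e-01, -3.13399315e+01,
       -6.41853735e-02,  3.95839708e-02,  9.19056924e-05]), 'tool_pos': array([ 0.16491856, -0.62825813,  0.238564  ]), 'tool_rot': array([-1.79901490e+02,  3.92217049e-03,  1.47135624e+01]), 'force': array([-0.68910275, -0.42931413, -0.16016913]), 'wrist_torque': array([-0.06765504,  0.02200271, -0.01123917]), 'grasp_force': 0.0, 'grip_width': 0.08706286441740516}
```

View pics/scene0.png

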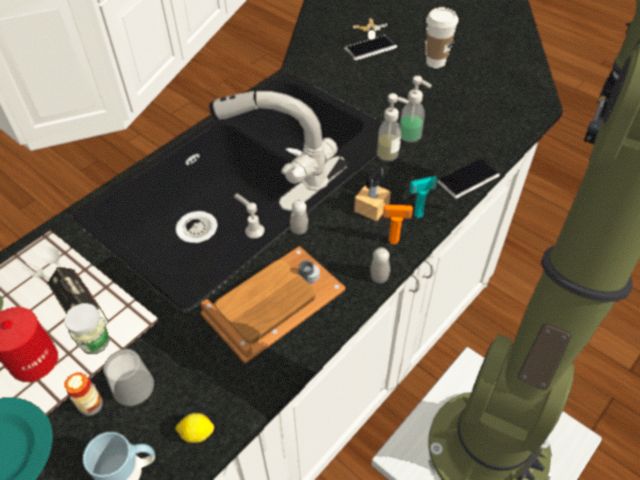

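View pics/top0.png

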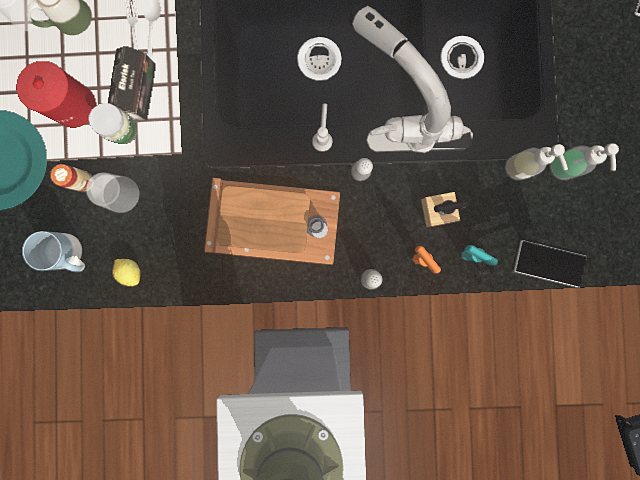

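The top view shows the holder with the black-handled key at about (442,209), the hub at (317,226), and the panel with corners at about (213,180), (340,192), (333,264) and (206,252). The shakers are at (362,169) and (371,280), and the orange and turquoise look-alikes at (427,260) and (478,255). I'll enlarge the parts that matter.

```bash
cat > h.py <<'E'
import numpy as np,cv2
from cell import env,cams
def cam(n):
    c=cams.camera_info(n); K=np.array([[c['fx'],0,c['cx']],[0,c['fy'],c['cy']],[0,0,1]])
    return K,cv2.Rodrigues(c['rvec'])[0],c['tvec']
def pix(n,u,v,z):
    K,R,t=cam(n); o=-R.T@t; d=R.T@np.linalg.inv(K)@np.array([u,v,1.]); return o+d*(z-o[2])/d[2]
def proj(n,p):
    K,R,t=cam(n); q=K@(R@np.asarray(p,float)+t); return q[:2]/q[2]
E
python3 - <<'E'
from h import *
t=cv2.imread('pics/top0.png');s=cv2.imread('pics/scene0.png')
f=lambda im,x,y,w,h,k:cv2.resize(im[y:y+h,x:x+w],None,fx=k,fy=k,interpolation=cv2.INTER_CUBIC)
cv2.imwrite('pics/c1.png',np.vstack([np.hstack([f(t,410,180,62,56,6),f(t,285,196,62,56,6)]),np.hstack([f(s,345,170,62,40,6),f(s,280,245,62,40,6)])]))
print("top cam",-cam('top')[1].T@cam('top')[2])
for n,a in {'holder':(442,209,.048),'hub':(317,226,.05),'c1':(213,180,.012),'c2':(340,192,.012),'c3':(333,264,.012),'c4':(206,252,.012)}.items(): print(n,pix('top',*a).round(4))
E
```

```text
top cam [ 0.45914559 -0.06936886  1.08179166]
holder [ 0.5434 -0.337   0.048 ]
hub [ 0.515  -0.0716  0.05  ]
c1 [0.6244 0.1528 0.012 ]
c2 [ 0.59   -0.1242  0.012 ]
c3 [ 0.4332 -0.104   0.012 ]
c4 [0.4675 0.1712 0.012 ]
```

View pics/c1.png

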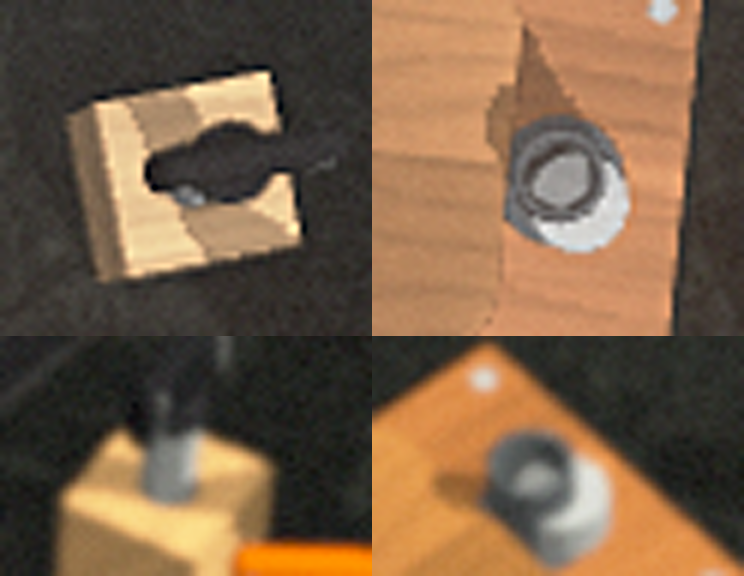

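```bash
python3 - <<'E'
from h import *
T=lambda x,y,ox,oy,bx=0:(ox+(x-bx)/6-.4,oy+y/6-.4)
q=lambda x,y,z,*a:pix('top',*T(x,y,*a),z)
a=q(150,172,.125,410,180);b=q(335,158,.125,410,180)
print('handle',a.round(4),b.round(4),((a+b)/2).round(4),np.linalg.norm(a-b),'yaw',np.degrees(np.arctan2(*(a-b)[[1,0]])))
cs=np.array([q(x,y,.048,410,180) for x,y in((97,102),(270,72),(300,243),(125,275))])
print('holder',cs.mean(0).round(4),np.linalg.norm(np.diff(cs,axis=0),axis=1))
print('hub',q(562,176,.05,285,196,372).round(4),'disc',q(580,202,.034,285,196,372).round(4))
hb=[.516,-.071,.05]
print(proj('scene',hb),'seen in crop ~',280+(531-372)/6,245+(472-336)/6)
print(proj('scene',[*cs.mean(0)[:2],.048]),'seen',345+172/6,170+(490-336)/6)
for n,p in {'salt':(371,280),'pepper':(362,169)}.items(): print(n,pix('top',*p,.08).round(3))
E
```

```text
handle [ 0.5389 -0.3026  0.125 ] [ 0.5418 -0.3632  0.125 ] [ 0.5404 -0.3329  0.125 ] 0.06073302311222264 yaw 92.67554425725379
holder [ 0.5446 -0.3383  0.048 ] [0.06222114 0.06130929 0.06289577]
hub [ 0.5172 -0.0701  0.05  ] disc [ 0.5087 -0.0762  0.034 ]
[306.64384797 265.73593716] seen in crop ~ 306.5 267.6666666666667
[371.86577045 194.62083114] seen 373.6666666666667 195.66666666666666
salt [ 0.4   -0.178  0.08 ]
pepper [ 0.628 -0.167  0.08 ]
```

```bash
python3 -m pendant '[{"tx":0.44,"ty":-0.17,"spin":-1,"claw":0},{"tx":0.455,"ty":-0.14,"spin":-1,"claw":0},{"tx":0.465,"ty":-0.11,"spin":-1,"claw":0},{"tx":0.47,"ty":-0.08,"spin":-1,"claw":0},{"tx":0.475,"ty":-0.045,"spin":-1,"claw":0},{"tx":0.475,"ty":-0.01,"spin":-1,"claw":0},{"tx":0.475,"ty":0.02,"spin":-1,"claw":0},{"tx":0.475,"ty":0.055,"spin":-1,"claw":0},{"tx":0.47,"ty":0.09,"spin":-1,"claw":0},{"tx":0.46,"ty":0.12,"spin":-1,"claw":0}]' 20
python3 -m pendant '[{"tx":0.45,"ty":0.155,"spin":-1,"claw":0},{"tx":0.44,"ty":0.185,"spin":-1,"claw":0},{"tx":0.425,"ty":0.215,"spin":-1,"claw":0},{"tx":0.41,"ty":0.245,"spin":-1,"claw":0},{"tx":0.39,"ty":0.27,"spin":-1,"claw":0},{"tx":0.37,"ty":0.3,"spin":-1,"claw":0},{"tx":0.35,"ty":0.325,"spin":-1,"claw":0},{"tx":0.325,"ty":0.345,"spin":-1,"claw":0},{"tx":0.3,"ty":0.37,"spin":-1,"claw":0},{"tx":0.285,"ty":0.385,"spin":-0.4,"claw":0}]'
python3 -m pendant '[{"claw":0},{"claw":0}]'
python3 - <<'E'
from h import *
f=lambda im,x,y,w,h,k:cv2.resize(im[y:y+h,x:x+w],None,fx=k,fy=k,interpolation=cv2.INTER_CUBIC)
s=cams.read_camera('scene')[:,:,::-1];t=cams.read_camera('top')[:,:,::-1]
cv2.imwrite('pics/s2.png',s)
cv2.imwrite('pics/c2.png',np.hstack([f(s,320,100,100,125,4),f(t,400,150,100,125,4)]))
o=env.get_obs();print(o['tool_pos'],o['tool_rot'],o['qpos'].round(1))
E
```

```text
[ 0.16493402 -0.62840692  0.23888299] [-1.79931969e+02  5.75492172e-03  1.47126155e+01] [76.1 18.4 -4.  83.1  1.3 78.5 -3.3]invalid input at $[0]: expected keys tx, ty, tz, spin, claw
invalid input at $[0]: expected keys tx, ty, tz, spin, claw
invalid input at $[0]: expected keys tx, ty, tz, spin, claw
```

View pics/c2.png

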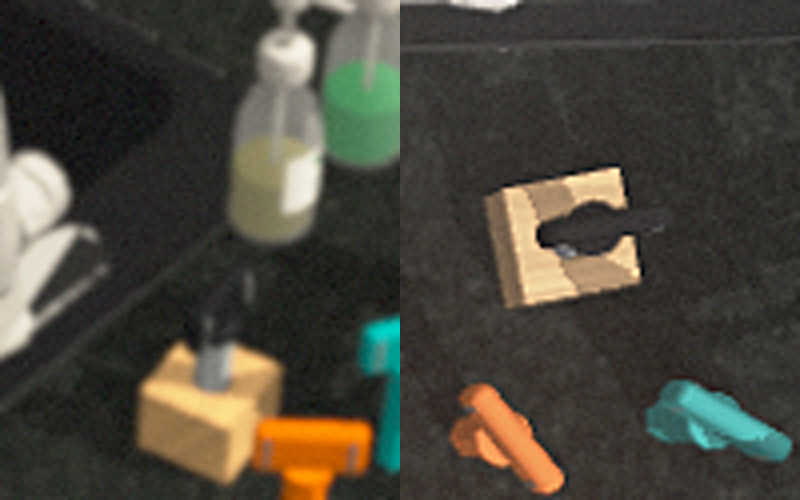

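The crop shows the handle from about (434.5,209) to (466,205) in top-camera pixels, so its yaw is about 95°. The move was refused because every row needs all five keys, so I'll send it again.

```bash
python3 -m pendant '[{"tx":0.44,"ty":-0.17,"tz":0,"spin":-1,"claw":0},{"tx":0.455,"ty":-0.14,"tz":0,"spin":-1,"claw":0},{"tx":0.465,"ty":-0.11,"tz":0,"spin":-1,"claw":0},{"tx":0.47,"ty":-0.08,"tz":0,"spin":-1,"claw":0},{"tx":0.475,"ty":-0.045,"tz":0,"spin":-1,"claw":0},{"tx":0.475,"ty":-0.01,"tz":0,"spin":-1,"claw":0},{"tx":0.475,"ty":0.02,"tz":0,"spin":-1,"claw":0},{"tx":0.475,"ty":0.055,"tz":0,"spin":-1,"claw":0},{"tx":0.47,"ty":0.09,"tz":0,"spin":-1,"claw":0},{"tx":0.46,"ty":0.12,"tz":0,"spin":-1,"claw":0}]' 20
python3 -m pendant '[{"tx":0.45,"ty":0.155,"tz":0,"spin":-1,"claw":0},{"tx":0.44,"ty":0.185,"tz":0,"spin":-1,"claw":0},{"tx":0.425,"ty":0.215,"tz":0,"spin":-1,"claw":0},{"tx":0.41,"ty":0.245,"tz":0,"spin":-1,"claw":0},{"tx":0.39,"ty":0.27,"tz":0,"spin":-1,"claw":0},{"tx":0.37,"ty":0.3,"tz":0,"spin":-1,"claw":0},{"tx":0.35,"ty":0.325,"tz":0,"spin":-1,"claw":0},{"tx":0.325,"ty":0.345,"tz":0,"spin":-1,"claw":0},{"tx":0.3,"ty":0.37,"tz":0,"spin":-1,"claw":0},{"tx":0.285,"ty":0.385,"tz":0,"spin":-1,"claw":0}]'
python3 - <<'E'
from h import *
a=pix('top',435.5,208.9,.125);b=pix('top',465,204.6,.125);d=a-b
print(a,b,(a+b)/2,np.degrees(np.arctan2(d[1],d[0])))
print(env.get_obs()['qpos'].round(1))
E
```

```text
time_s: 1.45
tool_pos: [0.3589, -0.4876, 0.2396]
tool_rot: [180.0, 0.0, 55.0]
force: [0.6, -0.1, 0.1]
grip_width: 0.0871
grasp_force: 0.0
time_s: 2.7
tool_pos: [0.5516, -0.3478, 0.2395]
tool_rot: [-180.0, 0.0, 95.0]
force: [0.4, 0.2, -0.8]
grip_width: 0.0871
grasp_force: 0.0
[ 0.53764983 -0.30428912  0.125     ] [ 0.54442169 -0.36250047  0.125     ] [ 0.54103576 -0.33339479  0.125     ] 96.63552716413773
[ 51.1  20.8 -27.6  82.    9.7  79.5  28.2]
```

```bash
python3 -m pendant '[{"tx":0.27,"ty":-0.15,"tz":0,"spin":-0.3,"claw":0},{"tx":0,"ty":0,"tz":0.6,"spin":0,"claw":0},{"tx":0,"ty":0,"tz":0.6,"spin":0,"claw":0},{"tx":0,"ty":0,"tz":0.6,"spin":0,"claw":0},{"tx":0,"ty":0,"tz":0.6,"spin":0,"claw":0},{"tx":0,"ty":0,"tz":0.15,"spin":0,"claw":0},{"tx":0,"ty":0,"tz":0,"spin":0,"claw":0.6},{"tx":0,"ty":0,"tz":0,"spin":0,"claw":0.7},{"tx":0,"ty":0,"tz":0,"spin":0,"claw":0.8}]' 20
python3 -m pendant '[{"tx":0,"ty":0,"tz":0,"spin":0,"claw":0.9},{"tx":0,"ty":0,"tz":0,"spin":0,"claw":1},{"tx":0,"ty":0,"tz":0,"spin":0,"claw":1},{"tx":0,"ty":0,"tz":0,"spin":0,"claw":1}]' 20
```

```text
time_s: 3.82
tool_pos: [0.5425, -0.3362, 0.1135]
tool_rot: [179.9, 0.1, 95.9]
force: [-0.2, 0.3, 0.1]
grip_width: 0.0646
grasp_force: 0.0
time_s: 4.32
tool_pos: [0.5417, -0.3358, 0.112]
tool_rot: [-180.0, 0.0, 95.9]
force: [0.4, -0.0, 0.4]
grip_width: 0.0246
grasp_force: 0.0
```

```bash
python3 -m pendant '[{"tx":0,"ty":0,"tz":0,"spin":0,"claw":1},{"tx":0,"ty":0,"tz":0,"spin":0,"claw":1},{"tx":0,"ty":0,"tz":0,"spin":0,"claw":1}]' 30
```

```text
time_s: 4.7
tool_pos: [0.5419, -0.3358, 0.112]
tool_rot: [180.0, 0.0, 95.9]
force: [1.2, 1.3, -1.0]
grip_width: 0.0137
grasp_force: 29.9
```

```bash
python3 -m pendant '[{"tx":0,"ty":0,"tz":-0.3,"spin":0,"claw":1},{"tx":0,"ty":0,"tz":-0.5,"spin":0,"claw":1},{"tx":0,"ty":0,"tz":-0.5,"spin":0,"claw":1},{"tx":0,"ty":0,"tz":-0.5,"spin":0,"claw":1},{"tx":0.3,"ty":0,"tz":0,"spin":0,"claw":1},{"tx":0.6,"ty":0,"tz":0,"spin":0,"claw":1},{"tx":0.7,"ty":0,"tz":0,"spin":0,"claw":1},{"tx":0.7,"ty":0,"tz":0,"spin":0,"claw":1},{"tx":0.7,"ty":0,"tz":0,"spin":0,"claw":1},{"tx":0.7,"ty":0,"tz":0,"spin":0,"claw":1}]'
python3 -m pendant '[{"tx":0.7,"ty":0.05,"tz":0,"spin":0,"claw":1},{"tx":0.6,"ty":0,"tz":0.2,"spin":0,"claw":1},{"tx":0.33,"ty":0,"tz":0.2,"spin":0,"claw":1},{"tx":0,"ty":0,"tz":0,"spin":0,"claw":1},{"tx":0,"ty":0,"tz":0,"spin":0,"claw":1}]'
python3 - <<'E'
from h import *
f=lambda im,x,y,w,h,k:cv2.resize(im[y:y+h,x:x+w],None,fx=k,fy=k,interpolation=cv2.INTER_CUBIC)
s=cams.read_camera('scene')[:,:,::-1];t=cams.read_camera('top')[:,:,::-1]
cv2.imwrite('pics/c3.png',np.hstack([f(s,265,195,80,100,5),f(t,277,176,80,100,5)]))
o=env.get_obs();p=o['tool_pos'];print(p,o['tool_rot'],o['qpos'].round(1),o['grip_width'],o['force'],o['wrist_torque'])
print('tip pred scene crop',(proj('scene',p-[0,0,.104])-[265,195])*5,'hub pred',(proj('scene',[.517,-.0705,.05])-[265,195])*5)
E
```

```text
time_s: 5.95
tool_pos: [0.5212, -0.1491, 0.2009]
tool_rot: [-179.9, -0.1, 96.0]
force: [0.7, -0.2, -1.8]
grip_width: 0.014
grasp_force: 29.9
time_s: 6.58
tool_pos: [0.5167, -0.0719, 0.1819]
tool_rot: [-180.0, 0.0, 95.8]
force: [-0.4, -0.2, -1.2]
grip_width: 0.0139
grasp_force: 29.9
[ 0.51699532 -0.07198736  0.18219146] [1.79987711e+02 2.32832680e-02 9.57813426e+01] [ 40.    7.5 -37.4 104.5   4.9  69.6   6.9] 0.013554560112850533 [ 0.36512438 -0.08468196 -1.91848897] [-0.00674523 -0.11577276  0.00501217]
tip pred scene crop [206.45664145 311.40704854] hub pred [205.78348078 353.17782175]
```

View pics/c3.png

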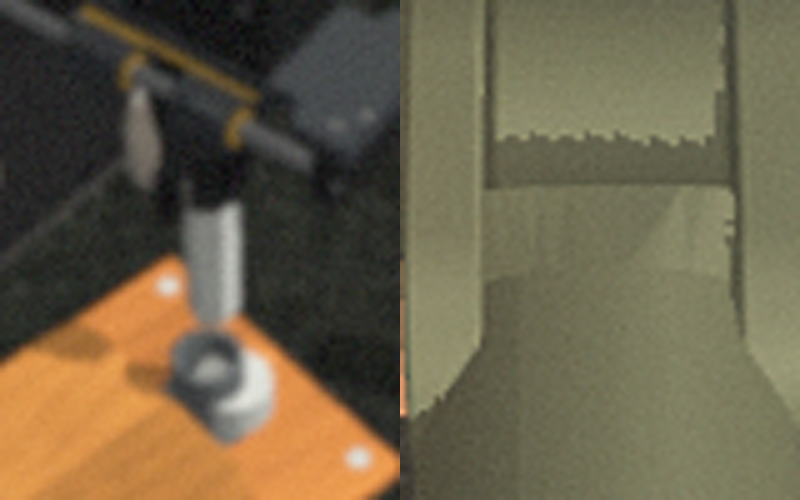

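```bash
cat > ov.py <<'E'
from h import *
def overlay(fn,key,hub,kp,hp,box=(285,230,45,55),k=11,n='scene'):
    """key: world xyz tip; kp/hp: pixel offsets"""
    x,y,w,h=box
    im=np.mean([cams.read_camera(n)[:,:,::-1].astype(float) for _ in range(4)],0).astype(np.uint8)
    im=cv2.resize(im[y:y+h,x:x+w],None,fx=k,fy=k,interpolation=cv2.INTER_CUBIC)
    raw=im.copy()
    def dr(P,off,c):
        q=np.array([(proj(n,p)+off-[x,y]+.5)*k for p in P]); cv2.polylines(im,[q.astype(np.int32)],False,c,1)
    a=np.linspace(0,2*np.pi,60); C=np.c_[np.cos(a),np.sin(a),0*a]
    for r,z in((.0165,0),(.0127,0)): dr(np.array(hub)+C*r+[0,0,z],hp,(0,255,0))
    b=np.radians(np.arange(0,361,60)+5.9+90+30)
    H=np.c_[np.cos(b),np.sin(b),0*b]*.01155
    for z in (0.001,.085): dr(np.array(key)+H+[0,0,z],kp,(0,0,255))
    cv2.imwrite(fn,np.hstack([raw,im])[:600])
    return im
E
python3 - <<'E'
from ov import *
p=env.get_obs()['tool_pos']
overlay('pics/o1.png',p-[0,0,.104],[.517,-.0705,.05],[1.6,.4],[.2,2],box=(292,232,34,46),k=11)
for d in([1,0,0],[0,1,0]): print((proj('scene',[.517+.001*d[0],-.0705+.001*d[1],.05])-proj('scene',[.517,-.0705,.05])))
E
```

```text
[-0.33487201 -0.23502588]
[-0.30431348  0.26957176]
```

View pics/o1.png

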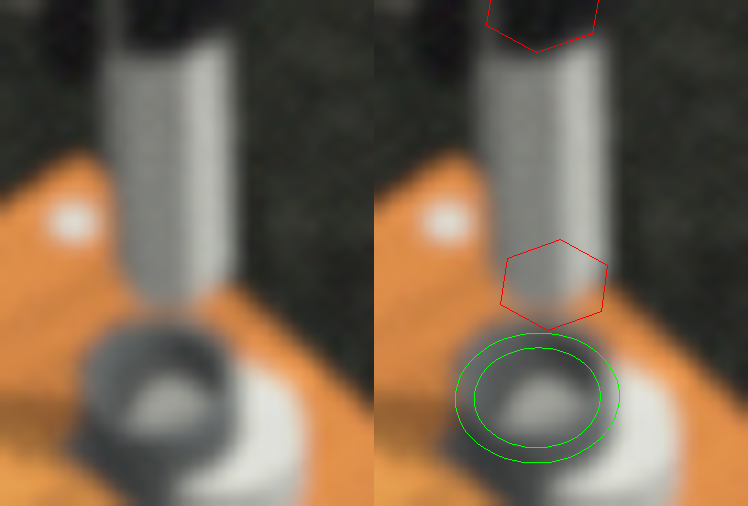

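```bash
python3 -m pendant '[{"tx":0.116,"ty":-0.014,"tz":0,"spin":0,"claw":1},{"tx":0,"ty":0,"tz":0.24,"spin":0,"claw":1},{"tx":0,"ty":0,"tz":0.24,"spin":0,"claw":1},{"tx":0,"ty":0,"tz":0,"spin":0,"claw":1},{"tx":0,"ty":0,"tz":0,"spin":0,"claw":1}]'
python3 - <<'E'
from ov import *
o=env.get_obs();p=o['tool_pos'];print(p,o['force'])
overlay('pics/o2.png',p-[0,.003,.104],[.5152,-.0686,.05],[0,0],[0,0],box=(292,232,34,46),k=11)
E
```

```text
time_s: 7.5
tool_pos: [0.5155, -0.0648, 0.1579]
tool_rot: [-180.0, -0.0, 95.9]
force: [0.5, -0.5, -1.4]
grip_width: 0.0136
grasp_force: 29.9
[ 0.51548364 -0.06476986  0.15786757] [ 0.50863983 -0.52514334 -1.43163434]
```

View pics/o2.png

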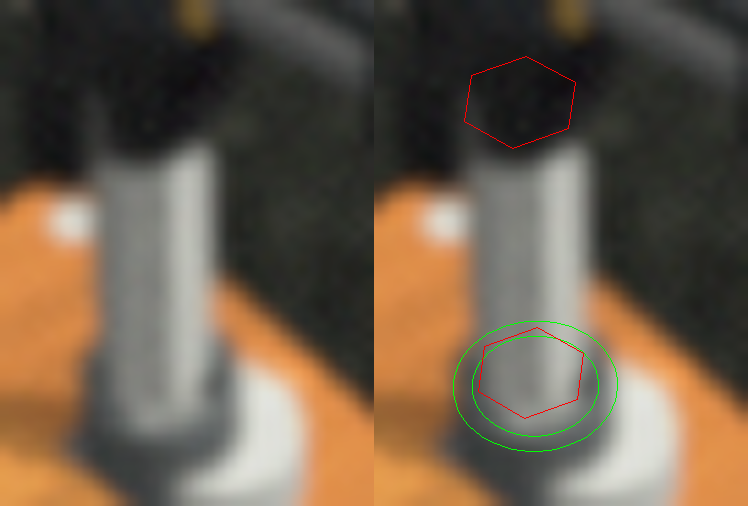

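The key tip sits centred over the hub, with the shank foot at x≈158 and the ring centre at x≈160, within about 1 mm. I'll lower it gently.

```bash
python3 -m pendant '[{"tx":0,"ty":0,"tz":0.06,"spin":0,"claw":1},{"tx":0,"ty":0,"tz":0.04,"spin":0,"claw":1},{"tx":0,"ty":0,"tz":0,"spin":0,"claw":1}]' | grep -E "pos|force"
python3 -m pendant '[{"tx":0,"ty":0,"tz":0.04,"spin":0,"claw":1},{"tx":0,"ty":0,"tz":0,"spin":0,"claw":1}]' | grep -E "pos|force"
python3 -m pendant '[{"tx":0,"ty":0,"tz":0.02,"spin":0,"claw":1},{"tx":0,"ty":0,"tz":0,"spin":0,"claw":1}]' | grep -E "pos|force"
```

```text
tool_pos: [0.5155, -0.0648, 0.1529]
force: [0.4, -0.2, -1.3]
grasp_force: 29.9
tool_pos: [0.5156, -0.065, 0.1509]
force: [1.1, -1.7, -1.7]
grasp_force: 29.9
tool_pos: [0.5156, -0.0649, 0.15]
force: [-0.2, -1.2, -0.9]
grasp_force: 29.9
```

```bash
python3 -m pendant '[{"tx":-0.01,"ty":0,"tz":0.02,"spin":0,"claw":1},{"tx":0,"ty":0,"tz":0,"spin":0,"claw":1}]' | grep -E "pos|force"
python3 -m pendant '[{"tx":0,"ty":0,"tz":0.02,"spin":0,"claw":1},{"tx":0,"ty":0,"tz":0,"spin":0,"claw":1}]' | grep -E "pos|force"
```

```text
tool_pos: [0.5155, -0.0652, 0.149]
force: [0.8, -1.0, -2.3]
grasp_force: 29.9
tool_pos: [0.5158, -0.0652, 0.1486]
force: [-0.9, -0.5, 4.1]
grasp_force: 29.9
```

```bash
for i in 1; do python3 -m pendant '[{"tx":0,"ty":-0.004,"tz":0,"spin":-1,"claw":1},{"tx":0,"ty":0,"tz":0,"spin":0,"claw":1}]' | grep -E "pos|rot|^force"
python3 -m pendant '[{"tx":0,"ty":-0.004,"tz":0,"spin":-1,"claw":1},{"tx":0,"ty":0,"tz":0,"spin":0,"claw":1}]' | grep -E "pos|rot|^force"
python3 -m pendant '[{"tx":0,"ty":-0.004,"tz":0,"spin":-1,"claw":1},{"tx":0,"ty":0,"tz":0,"spin":0,"claw":1}]' | grep -E "pos|rot|^force"
python3 -m pendant '[{"tx":0,"ty":-0.004,"tz":0,"spin":-1,"claw":1},{"tx":0,"ty":0,"tz":0,"spin":0,"claw":1}]' | grep -E "pos|rot|^force"
done
```

```text
tool_pos: [0.5159, -0.0652, 0.1486]
tool_rot: [179.9, 0.0, 99.9]
force: [0.3, -0.9, 4.2]
tool_pos: [0.5159, -0.0652, 0.1485]
tool_rot: [179.9, 0.0, 103.8]
force: [1.1, -0.3, 3.3]
tool_pos: [0.5157, -0.0652, 0.1485]
tool_rot: [179.9, 0.0, 107.8]
force: [1.0, 0.7, 5.0]
tool_pos: [0.5154, -0.0653, 0.1485]
tool_rot: [179.9, 0.0, 111.8]
force: [1.9, 0.1, 5.2]
```

```bash
python3 -m pendant '[{"tx":0,"ty":0,"tz":0,"spin":-1,"claw":1},{"tx":0,"ty":0,"tz":0,"spin":0,"claw":1}]' | grep -E "pos|rot|^force"
python3 -m pendant '[{"tx":0,"ty":-0.003,"tz":0,"spin":-1,"claw":1},{"tx":0,"ty":0,"tz":0,"spin":0,"claw":1}]' | grep -E "pos|rot|^force"
python3 -m pendant '[{"tx":0,"ty":-0.003,"tz":0,"spin":-1,"claw":1},{"tx":0,"ty":0,"tz":0,"spin":0,"claw":1}]' | grep -E "pos|rot|^force"
python3 -m pendant '[{"tx":0,"ty":-0.003,"tz":0,"spin":-1,"claw":1},{"tx":0,"ty":0,"tz":0,"spin":0,"claw":1}]' | grep -E "pos|rot|^force"
```

```text
tool_pos: [0.5153, -0.0654, 0.1484]
tool_rot: [179.9, 0.0, 115.8]
force: [1.9, -0.0, 6.2]
tool_pos: [0.5152, -0.0655, 0.1483]
tool_rot: [179.9, 0.0, 119.7]
force: [1.5, 0.7, 4.3]
tool_pos: [0.5145, -0.0659, 0.1479]
tool_rot: [-180.0, 0.0, 123.7]
force: [2.7, -0.4, 2.7]
tool_pos: [0.5145, -0.066, 0.1478]
tool_rot: [-180.0, 0.0, 127.7]
force: [2.7, -0.7, 0.8]
```

```bash
python3 -m pendant '[{"tx":0,"ty":0.01,"tz":0.02,"spin":0,"claw":1},{"tx":0,"ty":0,"tz":0,"spin":0,"claw":1}]' | grep -E "pos|rot|^force"
python3 -m pendant '[{"tx":0,"ty":0,"tz":0.01,"spin":-0.5,"claw":1},{"tx":0,"ty":0,"tz":0,"spin":0,"claw":1}]' | grep -E "pos|rot|^force"; python3 -c "
from h import *;print(env.get_obs()['wrist_torque'])"
```

```text
tool_pos: [0.5146, -0.0658, 0.1467]
tool_rot: [-180.0, 0.0, 127.8]
force: [3.1, -1.6, 0.3]
tool_pos: [0.5146, -0.0656, 0.1463]
tool_rot: [-180.0, 0.0, 129.9]
force: [2.9, -2.0, -1.5]
[-0.79921851 -1.05617003 -0.03567226]
```

```bash
python3 -m pendant '[{"tx":-0.01,"ty":0,"tz":0.03,"spin":0,"claw":1},{"tx":0,"ty":0,"tz":0.02,"spin":0,"claw":1},{"tx":0,"ty":0,"tz":0,"spin":0,"claw":1}]' | grep -E "pos|rot|^force"
python3 -c "
from h import *;print(env.get_obs()['wrist_torque'])"
```

```text
tool_pos: [0.5148, -0.0658, 0.1438]
tool_rot: [-180.0, -0.0, 129.9]
force: [2.5, -3.1, -0.7]
[-0.79595421 -0.92862228  0.01702248]
```

```bash
python3 -m pendant '[{"tx":-0.015,"ty":0,"tz":0.04,"spin":0,"claw":1},{"tx":0,"ty":0,"tz":0.04,"spin":0,"claw":1},{"tx":0,"ty":0,"tz":0,"spin":0,"claw":1}]' | grep -E "pos|rot|^force"
python3 -m pendant '[{"tx":0,"ty":0,"tz":0.04,"spin":0,"claw":1},{"tx":0,"ty":0,"tz":0.04,"spin":0,"claw":1},{"tx":0,"ty":0,"tz":0,"spin":0,"claw":1}]' | grep -E "pos|rot|^force"
python3 -c "
from h import *;print(env.get_obs()['wrist_torque'])"
```

```text
tool_pos: [0.5151, -0.0661, 0.1395]
tool_rot: [-180.0, -0.1, 129.9]
force: [1.3, -2.2, -1.0]
tool_pos: [0.5153, -0.0662, 0.1356]
tool_rot: [-180.0, -0.0, 129.9]
force: [2.7, -1.9, -2.6]
[-0.57456837 -0.5889303   0.04535049]
```

```bash
python3 -m pendant '[{"tx":-0.01,"ty":0,"tz":0.04,"spin":0,"claw":1},{"tx":0,"ty":0,"tz":0.04,"spin":0,"claw":1},{"tx":0,"ty":0,"tz":0,"spin":0,"claw":1}]' | grep -E "pos|rot|^force"
python3 -m pendant '[{"tx":0,"ty":0,"tz":0.04,"spin":0,"claw":1},{"tx":0,"ty":0,"tz":0.04,"spin":0,"claw":1},{"tx":0,"ty":0,"tz":0,"spin":0,"claw":1}]' | grep -E "pos|rot|^force"
```

```text
tool_pos: [0.5155, -0.0664, 0.1316]
tool_rot: [-180.0, -0.1, 129.9]
force: [0.1, -0.8, -3.7]
tool_pos: [0.5156, -0.0665, 0.1277]
tool_rot: [-180.0, -0.0, 129.9]
force: [-1.0, -1.6, -1.9]
```

```bash
python3 -m pendant '[{"tx":0,"ty":0,"tz":0.03,"spin":0,"claw":1},{"tx":0,"ty":0,"tz":0,"spin":0,"claw":1}]' | grep -E "pos|rot|^force"
python3 -m pendant '[{"tx":0,"ty":0,"tz":0.02,"spin":0,"claw":1},{"tx":0,"ty":0,"tz":0,"spin":0,"claw":1}]' | grep -E "pos|rot|^force"
```

```text
tool_pos: [0.5157, -0.0665, 0.1263]
tool_rot: [-180.0, -0.0, 129.9]
force: [-1.1, -0.5, -1.8]
tool_pos: [0.5159, -0.0666, 0.1259]
tool_rot: [-180.0, 0.0, 129.9]
force: [-2.1, 0.1, 2.2]
```

```bash
cat > w.py <<'E'
from h import *
o=env.get_obs();print('   yaw',o['tool_rot'][2].round(1),'pos',o['tool_pos'].round(4),'F',o['force'].round(1),'T',o['wrist_torque'].round(3),'t',o['time_s'])
E
python3 -m pendant '[{"tx":0,"ty":0,"tz":0.005,"spin":0,"claw":1},{"tx":0,"ty":0.002,"tz":0,"spin":1,"claw":1},{"tx":0,"ty":0.002,"tz":0,"spin":1,"claw":1},{"tx":0,"ty":0,"tz":0,"spin":0,"claw":1}]' 50 >/dev/null; python3 w.py
python3 -m pendant '[{"tx":0,"ty":0.002,"tz":0,"spin":1,"claw":1},{"tx":0,"ty":0.002,"tz":0,"spin":1,"claw":1},{"tx":0,"ty":0,"tz":0,"spin":0,"claw":1}]'>/dev/null; python3 w.py
python3 -m pendant '[{"tx":0,"ty":0.002,"tz":0,"spin":1,"claw":1},{"tx":0,"ty":0.002,"tz":0,"spin":1,"claw":1},{"tx":0,"ty":0,"tz":0,"spin":0,"claw":1}]'>/dev/null; python3 w.py
```

```text
yaw 122.0 pos [ 0.5164 -0.0665  0.1258] F [-2.1  0.4  5.2] T [-0.001  0.428 -0.016] t 14.45
   yaw 114.0 pos [ 0.5164 -0.0663  0.1258] F [-2.5 -0.5  5.4] T [0.064 0.659 0.067] t 14.825
   yaw 106.0 pos [ 0.5166 -0.0662  0.1258] F [-1.6 -0.5  6.3] T [0.064 0.636 0.079] t 15.2
```

```bash

python3 -m pendant '[{"tx":0,"ty":0,"tz":0,"spin":1,"claw":1},{"tx":0,"ty":0,"tz":0,"spin":0,"claw":1}]'>/dev/null; python3 w.py
python3 -m pendant '[{"tx":0,"ty":0,"tz":0,"spin":1,"claw":1},{"tx":0,"ty":0,"tz":0,"spin":0,"claw":1}]'>/dev/null; python3 w.py
python3 -m pendant '[{"tx":0,"ty":0,"tz":0,"spin":0.75,"claw":1},{"tx":0,"ty":0,"tz":0,"spin":0,"claw":1}]'>/dev/null; python3 w.py
python3 -m pendant '[{"tx":0,"ty":0,"tz":0,"spin":0.75,"claw":1},{"tx":0,"ty":0,"tz":0,"spin":0,"claw":1}]'>/dev/null; python3 w.py
```

```text
yaw 102.0 pos [ 0.5167 -0.0662  0.1258] F [-2.7 -0.5  5.7] T [0.08  0.518 0.103] t 15.45
   yaw 98.0 pos [ 0.5168 -0.0662  0.1258] F [-1.1 -0.3  6.1] T [0.067 0.501 0.07 ] t 15.7
   yaw 95.0 pos [ 0.5168 -0.0661  0.1258] F [-1.5  0.   5.5] T [0.075 0.44  0.154] t 15.95
   yaw 92.0 pos [ 0.5169 -0.0661  0.1258] F [-0.9  0.3  5.4] T [0.141 0.393 0.118] t 16.2
```

```bash

python3 -m pendant '[{"tx":0,"ty":0,"tz":0,"spin":0.75,"claw":1},{"tx":0,"ty":0,"tz":0,"spin":0,"claw":1}]'>/dev/null; python3 w.py
python3 -m pendant '[{"tx":0,"ty":0,"tz":0,"spin":0.75,"claw":1},{"tx":0,"ty":0,"tz":0,"spin":0,"claw":1}]'>/dev/null; python3 w.py
python3 -m pendant '[{"tx":0,"ty":0,"tz":0,"spin":0.75,"claw":1},{"tx":0,"ty":0,"tz":0,"spin":0,"claw":1}]'>/dev/null; python3 w.py
python3 -m pendant '[{"tx":0,"ty":0,"tz":0,"spin":0.75,"claw":1},{"tx":0,"ty":0,"tz":0,"spin":0,"claw":1}]'>/dev/null; python3 w.py
```

```text
yaw 89.0 pos [ 0.517  -0.0661  0.1258] F [-1.4 -0.2  5.5] T [0.122 0.389 0.124] t 16.45
   yaw 86.0 pos [ 0.517  -0.0661  0.1258] F [-0.9  0.6  4.5] T [0.135 0.303 0.148] t 16.7
   yaw 83.0 pos [ 0.5171 -0.0661  0.1258] F [-0.6  0.1  5.4] T [0.137 0.203 0.099] t 16.95
   yaw 80.1 pos [ 0.5172 -0.0661  0.1258] F [-0.4 -0.1  5. ] T [0.151 0.129 0.078] t 17.2
```

```bash

python3 -m pendant '[{"tx":0,"ty":0,"tz":0,"spin":0.75,"claw":1},{"tx":0,"ty":0,"tz":0,"spin":0,"claw":1}]'>/dev/null; python3 w.py
python3 -m pendant '[{"tx":0,"ty":0,"tz":0,"spin":0.75,"claw":1},{"tx":0,"ty":0,"tz":0,"spin":0,"claw":1}]'>/dev/null; python3 w.py
python3 -m pendant '[{"tx":0,"ty":0,"tz":0,"spin":0.75,"claw":1},{"tx":0,"ty":0,"tz":0,"spin":0,"claw":1}]'>/dev/null; python3 w.py
python3 -m pendant '[{"tx":0,"ty":0,"tz":0,"spin":0.75,"claw":1},{"tx":0,"ty":0,"tz":0,"spin":0,"claw":1}]'>/dev/null; python3 w.py
```

```text
yaw 77.1 pos [ 0.5172 -0.0661  0.1258] F [-0.7  0.4  4.9] T [0.139 0.055 0.083] t 17.45
   yaw 74.1 pos [ 0.5173 -0.0661  0.1259] F [-0.6  0.9  4.7] T [ 0.215 -0.069  0.123] t 17.7
   yaw 71.1 pos [ 0.5173 -0.0662  0.1258] F [1.  0.8 4.7] T [ 0.158 -0.075  0.135] t 17.95
   yaw 68.1 pos [ 0.5174 -0.0662  0.1258] F [0.3 0.3 5.6] T [ 0.171 -0.189  0.106] t 18.2
```

```bash

python3 -m pendant '[{"tx":0,"ty":0,"tz":0,"spin":0.75,"claw":1},{"tx":0,"ty":0,"tz":0,"spin":0,"claw":1}]'>/dev/null; python3 w.py
python3 -m pendant '[{"tx":0,"ty":0,"tz":0,"spin":0.75,"claw":1},{"tx":0,"ty":0,"tz":0,"spin":0,"claw":1}]'>/dev/null; python3 w.py
python3 -m pendant '[{"tx":0,"ty":0,"tz":0,"spin":0.75,"claw":1},{"tx":0,"ty":0,"tz":0,"spin":0,"claw":1}]'>/dev/null; python3 w.py
```

```text
yaw 65.1 pos [ 0.5174 -0.0662  0.1258] F [0.6 0.5 5. ] T [ 0.178 -0.263  0.124] t 18.45
   yaw 62.1 pos [ 0.5175 -0.0663  0.1258] F [1.8 0.4 5.5] T [ 0.158 -0.469  0.115] t 18.7
   yaw 59.1 pos [ 0.5175 -0.0663  0.1258] F [ 1.6 -0.   4.4] T [ 0.119 -0.598  0.135] t 18.95
```

```bash

python3 -m pendant '[{"tx":0.003,"ty":0.006,"tz":0,"spin":0.75,"claw":1},{"tx":0,"ty":0,"tz":0,"spin":0,"claw":1}]'>/dev/null; python3 w.py
python3 -m pendant '[{"tx":0,"ty":0,"tz":0,"spin":0.5,"claw":1},{"tx":0,"ty":0,"tz":0,"spin":0,"claw":1}]'>/dev/null; python3 w.py
python3 -m pendant '[{"tx":0,"ty":0,"tz":0,"spin":0.5,"claw":1},{"tx":0,"ty":0,"tz":0,"spin":0,"claw":1}]'>/dev/null; python3 w.py
```

```text
yaw 56.2 pos [ 0.5176 -0.0664  0.1258] F [ 2.2 -0.3  5.2] T [ 0.03  -0.396  0.461] t 19.2
   yaw 54.2 pos [ 0.5176 -0.0665  0.1258] F [1.5 0.  5.8] T [ 0.071 -0.4    0.625] t 19.45
   yaw 52.2 pos [ 0.5176 -0.0665  0.1258] F [ 0.5 -0.1  5.9] T [ 0.036 -0.431  0.868] t 19.7
```

```bash

python3 -m pendant '[{"tx":0,"ty":0,"tz":0,"spin":-0.5,"claw":1},{"tx":0,"ty":0,"tz":0,"spin":0,"claw":1}]'>/dev/null; python3 w.py
python3 -m pendant '[{"tx":0,"ty":0,"tz":0,"spin":-0.25,"claw":1},{"tx":0,"ty":0,"tz":0,"spin":0,"claw":1}]'>/dev/null; python3 w.py
```

```text
yaw 54.2 pos [ 0.5176 -0.0665  0.1258] F [ 1.4 -0.5  5.1] T [ 0.055 -0.442  0.436] t 19.95
   yaw 55.1 pos [ 0.5176 -0.0664  0.1258] F [1.5 0.4 5.9] T [ 0.108 -0.452  0.224] t 20.2
```

```bash

python3 -m pendant '[{"tx":0,"ty":0.004,"tz":-0.005,"spin":-0.25,"claw":1},{"tx":0,"ty":0,"tz":0,"spin":0,"claw":1}]'>/dev/null; python3 w.py
python3 -m pendant '[{"tx":0,"ty":0,"tz":0,"spin":0,"claw":0.7},{"tx":0,"ty":0,"tz":0,"spin":0,"claw":0.4},{"tx":0,"ty":0,"tz":0,"spin":0,"claw":0},{"tx":0,"ty":0,"tz":0,"spin":0,"claw":0},{"tx":0,"ty":0,"tz":0,"spin":0,"claw":0},{"tx":0,"ty":0,"tz":0,"spin":0,"claw":0},{"tx":0,"ty":0,"tz":0,"spin":0,"claw":0},{"tx":0,"ty":0,"tz":0,"spin":0,"claw":0}]'; python3 w.py
```

```text
yaw 56.0 pos [ 0.5176 -0.0665  0.1259] F [2.2 0.5 4.5] T [ 0.2   -0.694  0.1  ] t 20.45
time_s: 21.45
tool_pos: [0.5169, -0.0666, 0.1255]
tool_rot: [-180.0, 0.0, 55.9]
force: [0.7, 0.4, 0.2]
grip_width: 0.0836
grasp_force: 0.0
   yaw 55.9 pos [ 0.5169 -0.0666  0.1255] F [0.7 0.4 0.2] T [-0.015 -0.032 -0.036] t 21.45
```

Released. I'll raise the gripper straight up, move back toward the start side so the cameras can see, and check.

```bash

python3 -m pendant '[{"tx":0,"ty":0,"tz":-0.2,"spin":0,"claw":0},{"tx":0,"ty":0,"tz":-0.4,"spin":0,"claw":0},{"tx":0,"ty":0,"tz":-0.7,"spin":0,"claw":0},{"tx":0,"ty":0,"tz":-0.7,"spin":0,"claw":0},{"tx":0,"ty":0,"tz":-0.7,"spin":0,"claw":0},{"tx":-0.6,"ty":0.5,"tz":0,"spin":0,"claw":0},{"tx":-0.6,"ty":0.5,"tz":0,"spin":0,"claw":0},{"tx":-0.6,"ty":0.5,"tz":0,"spin":0,"claw":0},{"tx":-0.6,"ty":0.5,"tz":0,"spin":0,"claw":0},{"tx":-0.6,"ty":0.5,"tz":0,"spin":0,"claw":0}]'
python3 -m pendant '[{"tx":-0.6,"ty":0.5,"tz":0,"spin":0,"claw":0},{"tx":-0.5,"ty":0.4,"tz":0,"spin":0,"claw":0},{"tx":0,"ty":0,"tz":0,"spin":0,"claw":0},{"tx":0,"ty":0,"tz":0,"spin":0,"claw":0}]'
python3 - <<'E'
from h import *
f=lambda im,x,y,w,h,k:cv2.resize(im[y:y+h,x:x+w],None,fx=k,fy=k,interpolation=cv2.INTER_CUBIC)
s=cams.read_camera('scene')[:,:,::-1];t=cams.read_camera('top')[:,:,::-1]
cv2.imwrite('pics/c4.png',np.vstack([f(s,195,175,200,150,4)[:360],f(t,195,150,200,60*2,4)[100:340]]))
cv2.imwrite('pics/c4.png',np.hstack([f(s,195,190,160,180,2.5),f(t,195,145,160,180,2.5)]))
E
```

```text
time_s: 22.7
tool_pos: [0.5366, -0.262, 0.2615]
tool_rot: [179.9, -0.0, 55.9]
force: [0.7, -0.2, 0.4]
grip_width: 0.0871
grasp_force: 0.0
time_s: 23.2
tool_pos: [0.5432, -0.3304, 0.261]
tool_rot: [-180.0, -0.1, 56.0]
force: [-0.8, 0.4, 0.6]
grip_width: 0.087
grasp_force: 0.0
```

View pics/c4.png

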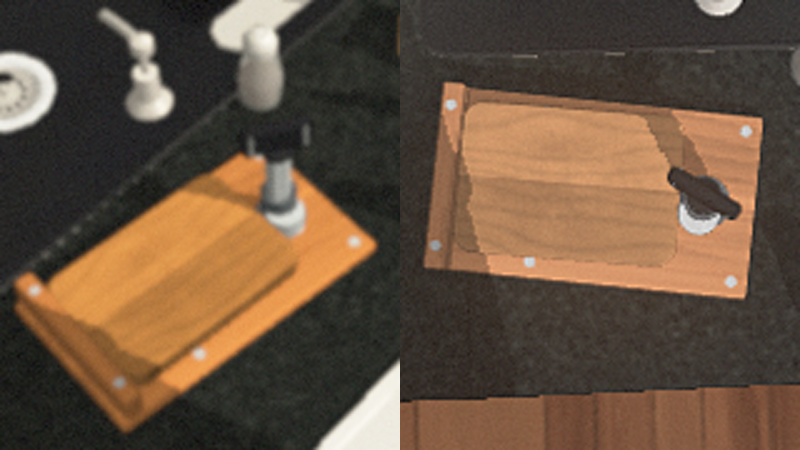

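The key stands upright in the socket, and both shakers and the holder side look untouched. I'll measure how far the board moved between the first top image and now.

```bash
python3 - <<'E'
from h import *
a=cv2.imread('pics/top0.png');b=np.mean([cams.read_camera('top')[:,:,::-1].astype(float) for _ in range(6)],0).astype(np.uint8)
g=lambda i:cv2.cvtColor(i,cv2.COLOR_BGR2GRAY).astype(np.float32)
a,b=g(a),g(b)
def shift(x0,y0,x1,y1):
    w=np.eye(2,3,dtype=np.float32)
    cc,w=cv2.findTransformECC(a[y0:y1,x0:x1],b[y0:y1,x0:x1],w,cv2.MOTION_EUCLIDEAN,(3,100,1e-5),None,3)
    c=np.array([(x1-x0)/2,(y1-y0)/2,1]); return (w@c-c[:2]).round(2),cc,np.degrees(w[1,0]).round(2)
print('board',shift(230,190,290,245)); print('panel',shift(322,232,338,262)); print('salt',shift(356,264,388,296)); print('pepper',shift(348,154,378,182))
K,R,t=cam('top'); print('mm/px',1000*(1.08-.034)/K[0,0])
o=env.get_obs();print(o['time_s'])
E
```

```text
board (array([-1.04, -0.64]), 0.8378195299177005, np.float32(-1.0))
panel (array([0.09, 1.22]), 0.9430010393778945, np.float32(0.38))
salt (array([0.02, 0.08]), 0.9989983928492243, np.float32(0.62))
pepper (array([ 0.07, -0.01]), 0.9995538139499238, np.float32(0.28))
mm/px 2.130556438709428
23.6
```

```bash
python3 - <<'E'
from h import *
a=cv2.imread('pics/top0.png').astype(np.float32);b=np.mean([cams.read_camera('top')[:,:,::-1].astype(np.float32) for _ in range(8)],0)
f=lambda i,x,y,w,h,k:cv2.resize(np.clip(i[y:y+h,x:x+w],0,255).astype(np.uint8),None,fx=k,fy=k,interpolation=cv2.INTER_CUBIC)
cv2.imwrite('pics/c5.png',np.vstack([np.hstack([f(i,204,175,36,42,7),f(i,285,195,60,42,7)]) for i in (a,b)]))
E
```

```text
(no output)
```

View pics/c5.png

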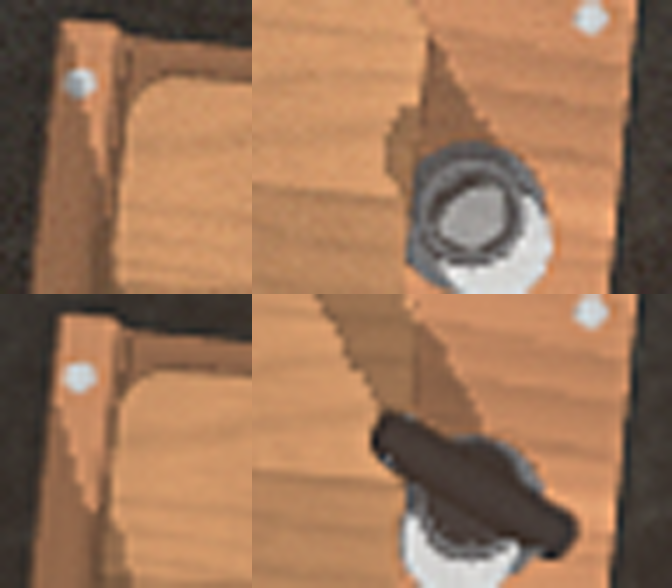

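The close-up shows the board's hub-side edge moved from x≈425 to x≈413, about 3.4 mm toward the fence, and the gap at the fence has closed. I'm handing it in.

```bash
python3 -c "
from cell import env
print(env.sign_off())"
```

```text
the job is handed in; nothing more can be done
None
```

I handed the job in at about 24 s with the key home and upright in the socket, the board closed up to the fence after about 3.4 mm, and both shakers unmoved; the result wasn't shown, and torque peaked at about 0.87 N m (above the 0.5–0.7 snug range) before I eased off and let go.

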